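Set out the doming stakes by size

ROBOT

A 7-joint arm with a two-finger parallel gripper is mounted at the origin on the work surface. World frame = base frame: x ahead of the robot, y to its left, z up, the work surface at z = 0. Lengths are in m, angles in rad, forces in N, time in s.
With the tool pointing down it reaches from about 0.35 to 0.9 m from the base axis. Payload 8.1 kg.
Tool frame: the origin (TCP) lies midway between the tips of the shut fingers; the grasp point (between the pads) lies 19 mm behind it; z points along the fingers, y is the line along which they close (so a half turn about z gives the same grasp; the last joint's range is limited). The gripper opens to 92 mm and grips with 3 to 60 N. Pads are 19 mm wide; open, the fingers measure 130 mm over their backs; the gripper's body (75 mm by 190 mm) begins 47 mm behind the grasp point.
Start: joints at [-1.29, 0.434, 0.025, 1.573, -0.012, 1.134, -0.075], TCP at [0.234, 0.58, 0.227] pointing down, gripper open.
Joint ranges: [-2.62, 2.62], [-0.44, 2.09], [-1.27, 1.32], [0.08, 2.57], [-1.32, 4.46], [0.12, 2], [-2.74, 2.74]. Speed limits (rad/s): [2.22, 2.22, 3.01, 3.01, 3.14, 3.14, 3.14].

INTERFACE

Orientations are given as a rotation vector (axis times angle).
In Python, from cell import readout, get_image, calibration, ticket gives the robot as it stands. The module is installed in compiled form; this text tells all that it offers.
- The arm moves only by the tool move_arm, never from a script. Its argument "series" is a list of rows, each a list of 6 numbers: the shift along the world's x, y, z as a fraction of full scale, then the turn, a rotation vector about the world's x, y, z as a fraction of full scale. A call has 1 to 5 rows; each row is the pose to reach, as a shift and turn from the pose commanded when the call began; what a row does not reach only later rows make up. Full scale, the value 1, is 0.75 m for a shift and 60 degrees for a turn. A row lasts 1/10 s, in which the tool goes at most 50 mm and 8.59 degrees, less where a joint would pass 70% of its speed; a pose out of reach is approached as far as the arm can. A call with a number of a shift or a turn outside -1 to 1 is refused whole. A call with a gripper value outside its range is refused whole. "claw" is the opening, from -1 (shut) to 1 (fully open), so that 0 is half open, set as the call begins (left out, the last holds). The fingers move at their own pace and stop on an object; "squeeze" is the grip in N (left out, the last holds). Time passes only in rows, so rows that repeat a pose let the fingers close. It gives the time, the measured TCP pose, the force, the opening and the grip force at its end, in the units of the state.
- readout.observe(): the state, without advancing time (a new reading comes with each control period).
- get_image(name): name is "side" or "top" or "wrist"; returns (picture, depth): 480x640x3 uint8, red, green, blue; 480x640 float32, m along the optical axis (not along the pixel's ray), 0 where there is no reading.
- calibration(name): a dict with "fx", "fy", "cx", "cy" (pixels), "view" (4x4, takes a point from world to camera coordinates); the wrist camera has in their place "mount" (4x4, takes a point from camera to tool coordinates, whose origin is the TCP and whose axes are the flange's). Camera axes: x right, y down, z forward; pixel columns grow to the right and rows downward; lengths in m; the calibration is good to about 2 mm. A picture is of the moment at which its call begins: read the wrist's pose just before it. calibration takes no time and is no camera call.
- ticket.sign_off(): hands the job in; it is judged then, once.
The state is a dict: "clock": time; "joints": joint angles; "dq": joint speeds; "joint_efforts": joint torques, N m; "position": TCP position; "ee_rot": TCP orientation; "force": force on the tool from outside, world axes, zero at the start; "ft_torque": the same for the moment, N m; "width": opening from 0.0 (shut) to 1.0 (fully open); "gripper_force": force on a finger pad.
Only numpy, scipy, OpenCV 4.12 (cv2) and the standard library are available. Lean on these libraries where they do the work, as an engineer would, in place of code of your own. Each camera call takes 0.05 s, during which the arm holds its last target. There are 200 camera calls.

TASK

Stand the four loose steel doming stakes on the leather pads of the white wooden rail, one to a pad and centred on it, in order of head size: the smallest on the red pad at one end, growing step by step along the row to the largest on the black pad at the other end. Leave them upright and released, and do not shift the wooden ring clamp or the red-handled file lying among them.

Things in the scene. Friction and masses are not known exactly. Their poses are not given: they have to be found in the camera images.
- stake_s_mid (a point): smallest steel doming stake, a mushroom standing upright: round foot 44 mm across and 12 mm high, stem 18 mm across, round head 22 mm across, overall 56 mm high. The point is on its axis, half-way up (28 mm over its underside); z runs up the axis. The head has a straight-sided band 16 mm high, good to grip, whose middle is 12 mm above this point; an 8 mm dome tops it. About 260 g (varies by a quarter)
- stake_m_mid (a point): second smallest steel doming stake, a mushroom standing upright: round foot 44 mm across and 12 mm high, stem 18 mm across, round head 34 mm across, overall 62 mm high. The point is on its axis, half-way up (31 mm over its underside); z runs up the axis. The head has a straight-sided band 16 mm high, good to grip, whose middle is 15 mm above this point; an 8 mm dome tops it. About 340 g (varies by a quarter)
- stake_l_mid (a point): second largest steel doming stake, a mushroom standing upright: round foot 44 mm across and 12 mm high, stem 18 mm across, round head 46 mm across, overall 68 mm high. The point is on its axis, half-way up (34 mm over its underside); z runs up the axis. The head has a straight-sided band 16 mm high, good to grip, whose middle is 18 mm above this point; an 8 mm dome tops it. About 440 g (varies by a quarter)
- stake_xl_mid (a point): largest steel doming stake, a mushroom standing upright: round foot 44 mm across and 12 mm high, stem 18 mm across, round head 58 mm across, overall 74 mm high. The point is on its axis, half-way up (37 mm over its underside); z runs up the axis. The head has a straight-sided band 16 mm high, good to grip, whose middle is 21 mm above this point; an 8 mm dome tops it. About 580 g (varies by a quarter)
- pad_red: red leather disc, 64 mm across, 3 mm thick, fixed on the white-painted wooden stake rail (80 x 400 mm, 16 mm high; pads in a straight row along it, 100 mm from centre to centre), always at one end of the row (either end). Origin: centre of its underside, 16 mm over the bench; its top is 19 mm over the bench. y runs along the row
- pad_black: black leather disc, 64 mm across, 3 mm thick, fixed on the white-painted wooden stake rail (80 x 400 mm, 16 mm high; pads in a straight row along it, 100 mm from centre to centre), always at the end opposite the red one. Origin: centre of its underside, 16 mm over the bench; its top is 19 mm over the bench. y runs along the row
- pad_tan: tan leather disc, 64 mm across, 3 mm thick, fixed on the white-painted wooden stake rail (80 x 400 mm, 16 mm high; pads in a straight row along it, 100 mm from centre to centre), one of the two inner places of the row, beside the red or the black one. Origin: centre of its underside, 16 mm over the bench; its top is 19 mm over the bench. y runs along the row
- pad_green: green leather disc, 64 mm across, 3 mm thick, fixed on the white-painted wooden stake rail (80 x 400 mm, 16 mm high; pads in a straight row along it, 100 mm from centre to centre), the other of the two inner places. Origin: centre of its underside, 16 mm over the bench; its top is 19 mm over the bench. y runs along the row
- ring_clamp: wooden ring clamp with a brass band, lying among the stakes, to be left alone: 120 mm long along its x, 24 mm wide, 22 mm high. Origin: underside, mid-length of the wood
- file: small file with a red handle, lying among the stakes, to be left alone: 170 mm long along its x (from -100 to +70 mm), at most 19 mm wide and high. Origin: on the bench below its blade, near mid-length
Things that resemble listed ones, but are neither listed nor needed, are in the scene too. Leave any blue or yellow look-alike of the part that bears stake_xl_mid alone.

How it is judged:
By the outcome, as a careful person would: the job done as asked, in the order asked, and still so for the second after the job is handed in, with the robot touching nothing.
It also fails if it takes over 99 s, if anything falls off the work surface, if the arm or the gripper's body presses on something with over 40 N, if the wrist force passes 120 N, or if a joint passes its speed limit or range.

## Working session

There is one attempt and no reset: what is moved stays moved. The work goes in short steps, Python scripts to look and compute and a tool call to move; the robot and the scene stay as the last step left them, time stands still between calls to the robot, and variables do not carry over. Pictures are saved under pics/ and viewed, at most 14 in all, crops included, and the job is handed in when it is done.

Besides the shell and the picture viewer there is one more tool, called by a JSON object that holds its "method" and its "body". move_arm: Moves the arm, as the interface text tells. Shift numbers are shares of 0.75 m and turn numbers shares of 60 degrees, none past 1 either way. Its arguments: {"type":"object","properties":{"series":{"type":"array"},"claw":{"type":"number"},"squeeze":{"type":"number"}},"required":["series"]}

```bash
mkdir -p pics; python3 - <<'E'
from cell import readout,get_image,calibration
import cv2,numpy as np
s=readout.observe();print(s)
for n in("top","side"):
    p,d=get_image(n);cv2.imwrite(f"pics/{n}0.png",p[:,:,::-1]);np.savez(f"{n}0.npz",p=p,d=d)
    print(n,calibration(n), (d>0).mean())
print(calibration("wrist"))
E
```

```text
{'clock': 0.0, 'joints': array([-1.28957366,  0.4352215 ,  0.02500032,  1.57410227, -0.01157641,
        1.13397714, -0.07508674]), 'dq': array([ 1.08508944e-04,  1.95954984e-03, -7.52426571e-06,  2.03138393e-03,
        5.51190757e-04, -1.21118712e-03,  1.16822112e-03]), 'joint_efforts': array([-3.60808790e-04, -6.67847228e+01,  9.84704643e-01, -3.14456820e+01,
       -6.05943007e-02,  4.27150168e-02,  1.51003110e-04]), 'position': array([0.23392781, 0.57902511, 0.22594421]), 'ee_rot': array([-5.99299318e-01, -3.08377280e+00,  2.44850480e-03]), 'force': array([-0.06386471,  0.5367332 , -0.38600377]), 'ft_torque': array([ 0.07276694,  0.00544973, -0.02180109]), 'gripper_force': 0.0, 'width': 1.001074564170869}
top {'fx': 522.6844336229725, 'fy': 522.6844336229725, 'cx': 313.289016194055, 'cy': 239.20092377777462, 'view': array([[-0.01810508, -0.99982693, -0.00427944, -0.02521851],
       [-0.99872304,  0.01828666, -0.04709445,  0.49544869],
       [ 0.04716455,  0.00342132, -0.99888127,  0.98097029],
       [ 0.        ,  0.        ,  0.        ,  1.        ]])} 0.9960546875
side {'fx': 433.41665489814983, 'fy': 433.41665489814983, 'cx': 317.6652567789229, 'cy': 241.54945532967741, 'view': array([[ 0.95514717, -0.29601595,  0.00827311, -0.48413007],
       [-0.21122163, -0.70059251, -0.68158313,  0.11165952],
       [ 0.20755556,  0.64926473, -0.73169392,  0.73773169],
       [ 0.        ,  0.        ,  0.        ,  1.        ]])} 0.9959407552083334
{'fx': 380.0253314666502, 'fy': 380.0253314666502, 'cx': 313.2427437493898, 'cy': 238.4632454956494, 'mount': array([[ 2.94399505e-04, -9.58010964e-01, -2.86731420e-01,
         7.79284769e-02],
       [ 9.99999756e-01,  4.63480955e-04, -5.21813770e-04,
        -8.61192936e-04],
       [ 6.32797865e-04, -2.86731196e-01,  9.58010867e-01,
        -1.58610729e-01],
       [ 0.00000000e+00,  0.00000000e+00,  0.00000000e+00,
         1.00000000e+00]])}
```

View pics/top0.png

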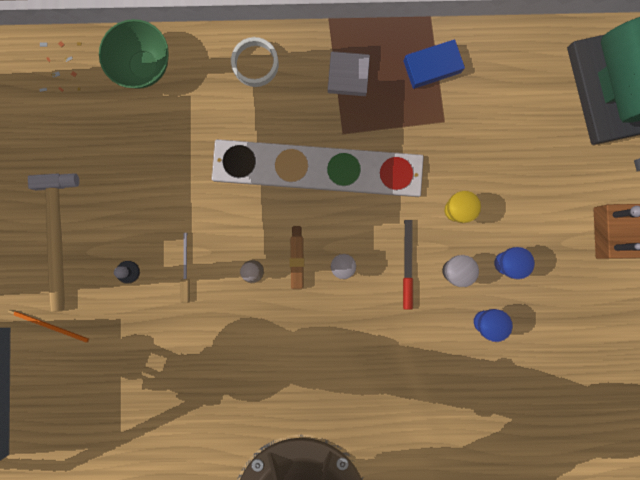

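View pics/side0.png

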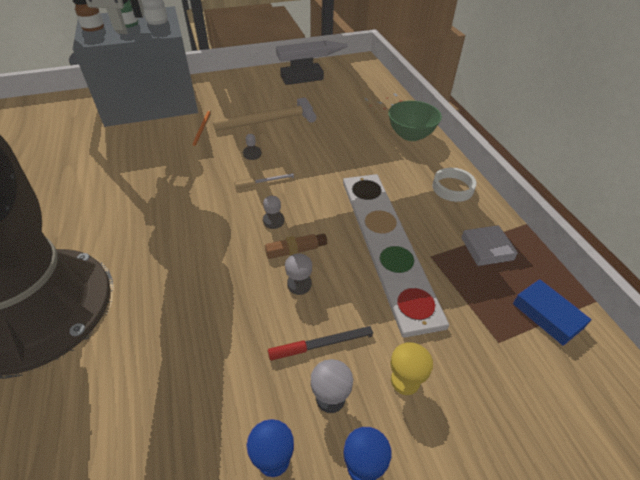

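The top view shows the steel stakes S (127,271), M (252,271), L (343,266) and XL (461,271). The pads are black (239,161), tan (291,165), green (344,169) and red (397,173). The side view agrees, with yellow and blue look-alikes beside XL.

```bash
cat > h.py <<'E'
import numpy as np,cv2
from cell import calibration
def cloud(n,d):
    c=calibration(n);v,u=np.mgrid[:480,:640]
    P=np.stack([(u-c['cx'])/c['fx']*d,(v-c['cy'])/c['fy']*d,d],-1)
    V=c['view'];return (P-V[:3,3])@V[:3,:3]
def onplane(n,u,v,z):
    c=calibration(n);V=c['view'];R=V[:3,:3]
    o=-R.T@V[:3,3];r=R.T@np.array([(u-c['cx'])/c['fx'],(v-c['cy'])/c['fy'],1])
    return o+r*(z-o[2])/r[2]
def proj(n,p):
    c=calibration(n);q=c['view'][:3,:3]@p+c['view'][:3,3]
    return np.array([c['fx']*q[0]/q[2]+c['cx'],c['fy']*q[1]/q[2]+c['cy']])
SIZE={'s':(.056,.022),'m':(.062,.034),'l':(.068,.046),'xl':(.074,.058)}
def blob(m):
    """Blobs of a mask: circle centre, radius, area"""
    k,l,st,ce=cv2.connectedComponentsWithStats(m.astype(np.uint8))
    return [(l==i,ce[i],st[i,4]) for i in range(1,k)]
def pads(p):
    hsv=cv2.cvtColor(p,cv2.COLOR_RGB2HSV).astype(int);H,S,V=hsv[...,0],hsv[...,1],hsv[...,2]
    return H,S,V
E
python3 - <<'E'
from h import *
for n in("top","side"):
    z=np.load(f"{n}0.npz");p,d=z['p'],z['d'];W=cloud(n,d)
    H,S,V=pads(p)
    tab=W[...,2][(abs(W[...,0]-.45)<.12)&(abs(W[...,1])<.4)];print(n,'table z',np.median(tab))
    # stakes: raised blobs
    m=(W[...,2]>.035)&(W[...,2]<.1)&(W[...,0]>.3)&(W[...,0]<.68)&(abs(W[...,1])<.5)&(d>0)
    for b,c,a in blob(m):
        if a<40: continue
        Q=W[b];top=np.percentile(Q[:,2],97);dome=Q[Q[:,2]>top-.016]
        (cx,cy),r=cv2.minEnclosingCircle(dome[:,:2].astype(np.float32))
        print(n,'px',c.round(),a,'top%.4f'%top,'circ',round(cx,4),round(cy,4),'d%.4f'%(2*r),'mean',dome[:,:2].mean(0).round(4),'rgb',np.median(p[b],0))
    m=(W[...,0]>.55)&(W[...,0]<.75)&(abs(W[...,1])<.3)&(abs(W[...,2]-.019)<.012)
    for nm,c in dict(red=((H<6)|(H>174))&(S>150),green=(H>45)&(H<85)&(S>90),black=(V<55),tan=(H>10)&(H<20)&(S>80)).items():
        for b,ce,a in blob(m&c):
            if a<250 or a>3000: continue
            cn,_=cv2.findContours(b.astype(np.uint8),0,2);e=cv2.fitEllipse(max(cn,key=len))
            print(n,nm,ce.round(1),a,np.round(e[1],1),'xy',onplane(n,*e[0],.019).round(4),'depthz %.4f'%np.median(W[b][:,2]))
E
```

```text
top table z -0.00011236681415013731
top px [464. 207.] 859 top0.0751 circ 0.5464 -0.3075 d0.0581 mean [ 0.5457 -0.3056] rgb [180. 151.  45.]
top px [517. 263.] 891 top0.0756 circ 0.4438 -0.4 d0.0594 mean [ 0.4434 -0.3971] rgb [ 55.  71. 138.]
top px [343. 266.] 502 top0.0692 circ 0.4427 -0.0877 d0.0455 mean [ 0.4428 -0.0872] rgb [106.  98.  99.]
top px [462. 271.] 868 top0.0754 circ 0.4312 -0.2999 d0.0590 mean [ 0.4311 -0.2983] rgb [141. 133. 138.]
top px [249. 272.] 280 top0.0627 circ 0.4359 0.0835 d0.0338 mean [0.4362 0.0824] rgb [108.  98.  95.]
top px [121. 272.] 133 top0.0575 circ 0.4393 0.3202 d0.0219 mean [0.4395 0.3184] rgb [89. 85. 89.]
top px [495. 325.] 899 top0.0755 circ 0.3326 -0.3562 d0.0585 mean [ 0.3336 -0.3542] rgb [ 54.  71. 137.]
top red [396.  172.8] 808 [31.1 31.3] xy [ 0.6176 -0.1933  0.019 ] depthz 0.0185
top green [343.2 168.9] 773 [30.5 30.8] xy [ 0.627  -0.0935  0.019 ] depthz 0.0186
top black [238.6 160.9] 791 [30.8 31.3] xy [0.6461 0.1049 0.019 ] depthz 0.0182
top tan [290.9 164.9] 837 [31.8 32. ] xy [0.6365 0.0056 0.019 ] depthz 0.0185
side table z 0.0007
[... 376 characters left out ...]
9 d0.0581 mean [ 0.5454 -0.3105] rgb [165. 143.  65.]
side px [331. 381.] 1523 top0.0747 circ 0.4326 -0.2991 d0.0589 mean [ 0.4313 -0.3031] rgb [132. 127. 130.]
side px [270. 445.] 1986 top0.0747 circ 0.3353 -0.3553 d0.0588 mean [ 0.3347 -0.3587] rgb [ 40.  65. 126.]
side px [367. 453.] 2034 top0.0747 circ 0.4454 -0.3992 d0.0583 mean [ 0.4436 -0.4015] rgb [ 40.  66. 126.]
side red [416.2 303.7] 824 [28.3 36.1] xy [ 0.6191 -0.1941  0.019 ] depthz 0.0193
side green [397.  258.6] 365 [22.7 29.5] xy [ 0.628  -0.0926  0.019 ] depthz 0.0193
side black [366.4 189.5] 387 [17.1 26.7] xy [0.6479 0.104  0.019 ] depthz 0.0196
side tan [380.2 221.5] 527 [20.9 30.2] xy [0.6382 0.0052 0.019 ] depthz 0.0195
```

{"method": "move_arm", "body": {"series": [[0.2,-0.24,-0.02,0,0,-0.7],[0.2,-0.24,-0.02,0,0,-0.7],[0.2,-0.24,-0.02,0,0,-0.7],[0.2,-0.24,-0.02,0,0,-0.7],[0.2,-0.24,-0.02,0,0,-0.7]], "claw": 1, "squeeze": 30}}

```text
clock: 0.6
position: [0.3862, 0.3959, 0.2115]
ee_rot: [1.676, 2.656, -0.001]
force: [0.5, 0.4, 0.1]
width: 1.003
gripper_force: 0.0
```

{"method": "move_arm", "body": {"series": [[0.075,-0.106,-0.08,0,0,-0.433],[0.075,-0.106,-0.08,0,0,-0.433],[0.075,-0.106,-0.08,0,0,-0.433],[0.075,-0.106,-0.08,0,0,-0.433],[0.075,-0.106,-0.08,0,0,-0.433]]}}

```text
clock: 1.1
position: [0.4398, 0.3209, 0.1518]
ee_rot: [-2.215, -2.227, 0.0]
force: [-1.1, 0.9, 0.1]
width: 0.999
gripper_force: 0.0
```

{"method": "move_arm", "body": {"series": [[0,0,0,0,0,0],[0,0,-0.06,0,0,0],[0,0,-0.12,0,0,0],[0,0,-0.16,0,0,0],[0,0,-0.16,0,0,0]]}}

```text
clock: 1.6
position: [0.4375, 0.32, 0.0289]
ee_rot: [-2.215, -2.226, 0.009]
force: [-0.0, -0.6, 0.2]
width: 1.002
gripper_force: 0.0
```

{"method": "move_arm", "body": {"series": [[0.0035,0,-0.0095,0,0,0],[0.0035,0,-0.0095,0,0,0],[0.0035,0,-0.0095,0,0,0]]}}

```text
clock: 1.9
position: [0.4439, 0.321, 0.0261]
ee_rot: [2.22, 2.223, 0.004]
force: [-0.1, 0.1, 0.0]
width: 0.999
gripper_force: 0.0
```

{"method": "move_arm", "body": {"series": [[0,0,0,0,0,0],[0,0,0,0,0,0],[0,0,0,0,0,0],[0,0,0,0,0,0],[0,0,0,0,0,0]], "claw": -1}}

```text
clock: 2.4
position: [0.4429, 0.3201, 0.0247]
ee_rot: [2.221, 2.222, 0.0]
force: [-0.0, 1.0, 0.9]
width: 0.614
gripper_force: 0.0
```

{"method": "move_arm", "body": {"series": [[0,0,0,0,0,0],[0,0,0,0,0,0],[0,0,0,0,0,0],[0,0,0,0,0,0],[0,0,0,0,0,0]]}}

```text
clock: 2.9
position: [0.4428, 0.32, 0.0245]
ee_rot: [-2.221, -2.222, 0.0]
force: [-0.9, 0.6, 0.3]
width: 0.227
gripper_force: 30.0
```

{"method": "move_arm", "body": {"series": [[0,0,0.05,0,0,0],[0,0,0.11,0,0,0],[0,0,0.17,0,0,0],[0.02,-0.06,0.19,0,0,0],[0.04,-0.12,0.19,0,0,0]]}}

```text
clock: 3.4
position: [0.4743, 0.2311, 0.1699]
ee_rot: [2.216, 2.226, 0.008]
force: [1.2, -1.0, -2.3]
width: 0.231
gripper_force: 30.0
```

{"method": "move_arm", "body": {"series": [[0.02,-0.06,0,0,0,0],[0.04,-0.12,0,0,0,0],[0.06,-0.18,0,0,0,0],[0.08,-0.24,0,0,0,0],[0.1,-0.3,0,0,0,0]]}}

```text
clock: 3.9
position: [0.5479, 0.0032, 0.167]
ee_rot: [-2.22, -2.222, 0.0]
force: [1.1, 0.1, -2.8]
width: 0.226
gripper_force: 30.0
```

{"method": "move_arm", "body": {"series": [[0.02,-0.06,0,0,0,0],[0.04,-0.12,0,0,0,0],[0.06,-0.18,0,0,0,0],[0.08,-0.24,0,0,0,0],[0.08,-0.24,0,0,0,0]]}}

```text
clock: 4.4
position: [0.6076, -0.1841, 0.1671]
ee_rot: [2.228, 2.208, -0.006]
force: [-0.7, -0.2, -2.4]
width: 0.228
gripper_force: 30.0
```

{"method": "move_arm", "body": {"series": [[0,0,0,0,0,0],[0,0,0,0,0,0],[0,0,0,0,0,0]]}}

```text
clock: 4.7
position: [0.6078, -0.1729, 0.1669]
ee_rot: [-2.218, -2.224, -0.001]
force: [0.6, 0.5, -2.5]
width: 0.227
gripper_force: 30.0
```

{"method": "move_arm", "body": {"series": [[0.014,-0.0273,-0.05,0,0,0],[0.014,-0.0273,-0.1,0,0,0],[0.014,-0.0273,-0.14,0,0,0],[0.014,-0.0273,-0.14,0,0,0],[0.014,-0.0273,-0.14,0,0,0]]}}

```text
clock: 5.2
position: [0.6186, -0.1944, 0.0626]
ee_rot: [-2.219, -2.223, 0.0]
force: [0.1, 0.0, -1.2]
width: 0.23
gripper_force: 30.0
```

{"method": "move_arm", "body": {"series": [[0,0,0,0,0,0],[0,0,0,0,0,0]]}}

```text
clock: 5.4
position: [0.6197, -0.1955, 0.0642]
ee_rot: [2.218, 2.221, 0.003]
force: [-0.4, 0.2, -1.6]
width: 0.23
gripper_force: 30.0
```

{"method": "move_arm", "body": {"series": [[-0.001,0.002,-0.012,0,0,0],[-0.001,0.002,-0.02,0,0,0],[-0.001,0.002,-0.024,0,0,0],[-0.001,0.002,-0.024,0,0,0]]}}

```text
clock: 5.8
position: [0.6174, -0.1939, 0.0438]
ee_rot: [-2.221, -2.221, 0.0]
force: [-0.3, -0.3, -1.9]
width: 0.233
gripper_force: 30.0
```

```bash
cat > obs.py <<'E'
from cell import get_image,readout
import cv2,sys,numpy as np
a=[]
for i in range(3):
    s=readout.observe();a.append(np.r_[s['position'],s['force']]);p,d=get_image("side")
print(np.round(a,4))
cv2.imwrite(sys.argv[1],cv2.resize(p[int(sys.argv[3]):int(sys.argv[3])+160,int(sys.argv[2]):int(sys.argv[2])+200,::-1],None,fx=3,fy=3))
E
python3 obs.py pics/a1.png 320 200
```

```text
[[ 0.6174 -0.1939  0.0438 -0.2778 -0.2611 -1.9193]
 [ 0.6175 -0.1939  0.0438 -0.4261  0.5133 -1.887 ]
 [ 0.6176 -0.194   0.0439  0.631  -0.3278 -2.3648]]
```

View pics/a1.png

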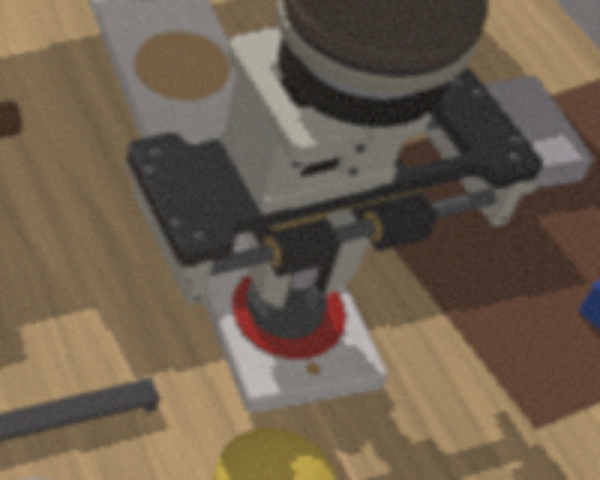

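The crop shows stake S over the red pad, with its foot at about (290,315) and centred to within a few mm. The force shows its weight is still carried, so I lower a little more.

{"method": "move_arm", "body": {"series": [[0,0,-0.001,0,0,0],[0,0,-0.001,0,0,0]]}}

```text
clock: 6.15
position: [0.6177, -0.1941, 0.0435]
ee_rot: [2.221, 2.222, 0.0]
force: [-1.4, 0.6, 1.5]
width: 0.232
gripper_force: 30.0
```

{"method": "move_arm", "body": {"series": [[0,0,-0.001,0,0,0],[0,0,-0.001,0,0,0]]}}

```text
clock: 6.35
position: [0.6177, -0.1941, 0.0435]
ee_rot: [2.221, 2.222, 0.001]
force: [-4.4, 0.9, 10.3]
width: 0.229
gripper_force: 30.0
```

{"method": "move_arm", "body": {"series": [[0,0,0.001,0,0,0],[0,0,0.001,0,0,0],[0,0,0.001,0,0,0],[0,0,0.001,0,0,0],[0,0,0.03,0,0,0]], "claw": 1}}

```text
clock: 6.85
position: [0.6158, -0.1931, 0.0627]
ee_rot: [-2.218, -2.219, 0.004]
force: [-0.0, 0.5, 0.0]
width: 0.612
gripper_force: 0.0
```

{"method": "move_arm", "body": {"series": [[0,0,0.05,0,0,0],[0,0,0.1,0,0,0],[-0.05,-0.03,0.12,0,0,0],[-0.1,-0.06,0.12,0,0,0],[-0.15,-0.09,0.12,0,0,0]]}}

```text
clock: 7.35
position: [0.5044, -0.2622, 0.1558]
ee_rot: [2.219, 2.222, 0.001]
force: [0.1, 0.0, -0.4]
width: 0.992
gripper_force: 0.0
```

{"method": "move_arm", "body": {"series": [[-0.04,-0.02,0,0,0,0],[-0.08,-0.04,0,0,0,0],[-0.09,-0.045,0,0,0,0],[-0.09,-0.045,0,0,0,0]]}}

```text
clock: 7.75
position: [0.4367, -0.296, 0.1554]
ee_rot: [2.224, 2.219, 0.0]
force: [0.3, 0.4, 0.8]
width: 0.997
gripper_force: 0.0
```

{"method": "move_arm", "body": {"series": [[0,0,0,0,0,0],[0,0,0,0,0,0],[0,0,0,0,0,0]]}}

```text
clock: 8.05
position: [0.4388, -0.2944, 0.1549]
ee_rot: [-2.219, -2.224, -0.0]
force: [-1.0, -0.3, -0.2]
width: 1.001
gripper_force: 0.0
```

{"method": "move_arm", "body": {"series": [[-0.009,-0.007,-0.02,0,0,0],[-0.009,-0.007,-0.07,0,0,0],[-0.009,-0.007,-0.12,0,0,0],[-0.009,-0.007,-0.15,0,0,0],[-0.009,-0.007,-0.15,0,0,0]]}}

```text
clock: 8.55
position: [0.4296, -0.2989, 0.0399]
ee_rot: [-2.216, -2.219, 0.003]
force: [-0.6, -0.2, -0.3]
width: 1.0
gripper_force: 0.0
```

{"method": "move_arm", "body": {"series": [[0,0,0,0,0,0],[0,0,0,0,0,0],[0,0,0,0,0,0]]}}

```text
clock: 8.85
position: [0.4319, -0.3009, 0.044]
ee_rot: [2.219, 2.221, 0.001]
force: [-0.6, 0.1, -0.6]
width: 1.003
gripper_force: 0.0
```

{"method": "move_arm", "body": {"series": [[0,0.002,-0.0055,0,0,0],[0,0.002,-0.0055,0,0,0],[0,0.002,-0.0055,0,0,0],[0,0.002,-0.0055,0,0,0],[0,0.002,-0.0055,0,0,0]], "claw": -1, "squeeze": 40}}

```text
clock: 9.35
position: [0.4318, -0.2992, 0.0388]
ee_rot: [2.22, 2.221, 0.001]
force: [0.8, 0.7, -0.8]
width: 0.62
gripper_force: 40.1
```

{"method": "move_arm", "body": {"series": [[0,0,0,0,0,0],[0,0,0,0,0,0],[0,0,0,0,0,0],[0,0,0,0,0,0]]}}

```text
clock: 9.75
position: [0.4317, -0.2991, 0.0388]
ee_rot: [2.22, 2.221, 0.001]
force: [4.4, -0.3, 2.7]
width: 0.621
gripper_force: 40.0
```

{"method": "move_arm", "body": {"series": [[0,0,0.04,0,0,0],[0,0,0.09,0,0,0],[0,0,0.14,0,0,0],[0.02,0.04,0.16,0,0,0],[0.05,0.09,0.16,0,0,0]]}}

```text
clock: 10.25
position: [0.4671, -0.2333, 0.1602]
ee_rot: [2.226, 2.214, -0.001]
force: [2.4, -1.1, -6.7]
width: 0.622
gripper_force: 40.0
```

{"method": "move_arm", "body": {"series": [[0.03,0.057,0,0,0,0],[0.06,0.114,0,0,0,0],[0.09,0.171,0,0,0,0],[0.12,0.228,0,0,0,0],[0.15,0.285,0,0,0,0]]}}

```text
clock: 10.75
position: [0.5795, -0.0163, 0.1571]
ee_rot: [-2.22, -2.22, 0.005]
force: [0.8, -0.5, -5.2]
width: 0.62
gripper_force: 40.0
```

{"method": "move_arm", "body": {"series": [[0.03,0.057,0,0,0,0],[0.06,0.11,0,0,0,0],[0.08,0.15,0,0,0,0],[0.087,0.164,0,0,0,0],[0.087,0.164,0,0,0,0]]}}

```text
clock: 11.25
position: [0.6449, 0.1074, 0.1565]
ee_rot: [-2.216, -2.224, 0.005]
force: [-0.4, -0.6, -6.2]
width: 0.624
gripper_force: 40.0
```

{"method": "move_arm", "body": {"series": [[0,0,0,0,0,0],[0,0,0,0,0,0],[0,0,0,0,0,0]]}}

```text
clock: 11.55
position: [0.6457, 0.1034, 0.1585]
ee_rot: [2.224, 2.219, -0.001]
force: [-0.7, 0.4, -5.7]
width: 0.625
gripper_force: 40.0
```

{"method": "move_arm", "body": {"series": [[0.002,0.002,-0.03,0,0,0],[0.002,0.002,-0.08,0,0,0],[0.002,0.002,-0.115,0,0,0],[0.002,0.002,-0.125,0,0,0],[0.002,0.002,-0.125,0,0,0]]}}

```text
clock: 12.05
position: [0.647, 0.106, 0.0641]
ee_rot: [-2.221, -2.22, 0.003]
force: [0.9, -0.7, -5.3]
width: 0.623
gripper_force: 40.0
```

{"method": "move_arm", "body": {"series": [[0,0,0,0,0,0],[0,0,0,0,0,0],[0,0,0,0,0,0]]}}

```text
clock: 12.35
position: [0.6486, 0.1069, 0.0662]
ee_rot: [2.22, 2.221, 0.003]
force: [-0.3, 0.3, -5.5]
width: 0.624
gripper_force: 40.0
```

{"method": "move_arm", "body": {"series": [[-0.002,-0.0025,-0.005,0,0,0],[-0.002,-0.0025,-0.009,0,0,0],[-0.002,-0.0025,-0.009,0,0,0],[-0.002,-0.0025,-0.009,0,0,0]]}}

```text
clock: 12.75
position: [0.6461, 0.1048, 0.0579]
ee_rot: [-2.221, -2.222, 0.0]
force: [-0.6, 0.1, -4.4]
width: 0.622
gripper_force: 40.0
```

{"method": "move_arm", "body": {"series": [[0,0,-0.001,0,0,0],[0,0,-0.001,0,0,0]]}}

```text
clock: 12.95
position: [0.6462, 0.1048, 0.0578]
ee_rot: [2.221, 2.222, 0.0]
force: [-3.6, -0.9, 3.5]
width: 0.624
gripper_force: 40.0
```

{"method": "move_arm", "body": {"series": [[0,0,0,0,0,0],[0,0,0,0,0,0],[0,0,0,0,0,0],[0,0,0,0,0,0],[0,0,0.03,0,0,0]], "claw": 1}}

```text
clock: 13.45
position: [0.6442, 0.1049, 0.0773]
ee_rot: [-2.219, -2.22, 0.007]
force: [0.3, -0.4, 1.1]
width: 0.986
gripper_force: 0.0
```

{"method": "move_arm", "body": {"series": [[0,0,0.05,0,0,0],[0,0,0.09,0,0,0],[-0.05,-0.005,0.09,0,0,0],[-0.11,-0.01,0.09,0,0,0],[-0.17,-0.017,0.09,0,0,0]]}}

```text
clock: 13.95
position: [0.5175, 0.0922, 0.1473]
ee_rot: [2.22, 2.222, 0.001]
force: [0.5, -0.5, 1.1]
width: 1.002
gripper_force: 0.0
```

{"method": "move_arm", "body": {"series": [[-0.05,-0.005,0,0,0,0],[-0.09,-0.01,0,0,0,0],[-0.109,-0.011,0,0,0,0],[-0.109,-0.011,0,0,0,0],[-0.109,-0.011,0,0,0,0]]}}

```text
clock: 14.45
position: [0.4379, 0.0843, 0.1477]
ee_rot: [2.22, 2.222, 0.002]
force: [0.6, 0.0, 1.1]
width: 0.999
gripper_force: 0.0
```

{"method": "move_arm", "body": {"series": [[0,0,0,0,0,0],[0,0,0,0,0,0]]}}

```text
clock: 14.65
position: [0.4379, 0.0839, 0.1472]
ee_rot: [2.221, 2.221, 0.0]
force: [0.2, -0.1, 0.1]
width: 0.999
gripper_force: 0.0
```

{"method": "move_arm", "body": {"series": [[-0.001,0,-0.02,0,0,0],[-0.001,0,-0.07,0,0,0],[-0.001,0,-0.12,0,0,0],[-0.001,0,-0.155,0,0,0],[-0.001,0,-0.155,0,0,0]]}}

```text
clock: 15.15
position: [0.4346, 0.0831, 0.0283]
ee_rot: [-2.22, -2.22, 0.008]
force: [0.6, 0.1, 0.5]
width: 1.001
gripper_force: 0.0
```

{"method": "move_arm", "body": {"series": [[0,0,0,0,0,0],[0,0,0,0,0,0],[0,0,0,0,0,0]]}}

```text
clock: 15.45
position: [0.4373, 0.0843, 0.0323]
ee_rot: [2.22, 2.221, 0.004]
force: [0.9, 0.1, 0.2]
width: 0.997
gripper_force: 0.0
```

{"method": "move_arm", "body": {"series": [[0,-0.001,-0.006,0,0,0],[0,-0.001,-0.006,0,0,0],[0,-0.001,-0.006,0,0,0],[0,-0.001,-0.006,0,0,0],[0,-0.001,-0.006,0,0,0]], "claw": -1}}

```text
clock: 15.95
position: [0.4362, 0.0832, 0.0265]
ee_rot: [2.221, 2.222, 0.0]
force: [0.4, -0.3, -0.4]
width: 0.612
gripper_force: 0.0
```

{"method": "move_arm", "body": {"series": [[0,0,0,0,0,0],[0,0,0,0,0,0],[0,0,0,0,0,0],[0,0,0,0,0,0]]}}

```text
clock: 16.35
position: [0.4368, 0.0832, 0.0266]
ee_rot: [2.221, 2.221, 0.001]
force: [1.2, 0.2, -0.1]
width: 0.353
gripper_force: 40.0
```

{"method": "move_arm", "body": {"series": [[0,0,0.04,0,0,0],[0,0,0.09,0,0,0],[0,0,0.14,0,0,0],[0.03,-0.03,0.16,0,0,0],[0.07,-0.065,0.16,0,0,0]]}}

```text
clock: 16.85
position: [0.4891, 0.0357, 0.1487]
ee_rot: [-2.216, -2.226, -0.005]
force: [1.8, 0.7, -4.0]
width: 0.361
gripper_force: 40.0
```

{"method": "move_arm", "body": {"series": [[0.045,-0.042,0,0,0,0],[0.09,-0.083,0,0,0,0],[0.135,-0.125,0,0,0,0],[0.17,-0.158,0,0,0,0],[0.184,-0.171,0,0,0,0]]}}

```text
clock: 17.35
position: [0.6278, -0.0976, 0.1456]
ee_rot: [2.224, 2.218, -0.003]
force: [-0.6, 1.1, -2.8]
width: 0.357
gripper_force: 40.0
```

{"method": "move_arm", "body": {"series": [[0,0,0,0,0,0],[0,0,0,0,0,0],[0,0,0,0,0,0]]}}

```text
clock: 17.65
position: [0.6256, -0.0924, 0.146]
ee_rot: [-2.218, -2.222, 0.001]
force: [-0.5, 0.8, -3.4]
width: 0.359
gripper_force: 40.0
```

{"method": "move_arm", "body": {"series": [[0.0025,-0.0015,-0.03,0,0,0],[0.0025,-0.0015,-0.08,0,0,0],[0.0025,-0.0015,-0.115,0,0,0],[0.0025,-0.0015,-0.123,0,0,0],[0.0025,-0.0015,-0.123,0,0,0]]}}

```text
clock: 18.15
position: [0.6277, -0.094, 0.0539]
ee_rot: [-2.219, -2.222, 0.001]
force: [0.4, -0.3, -3.5]
width: 0.36
gripper_force: 40.0
```

{"method": "move_arm", "body": {"series": [[0,0,0,0,0,0],[0,0,0,0,0,0],[0,0,0,0,0,0]]}}

```text
clock: 18.45
position: [0.6294, -0.095, 0.0556]
ee_rot: [2.22, 2.221, 0.002]
force: [-0.3, -0.0, -5.0]
width: 0.359
gripper_force: 40.0
```

{"method": "move_arm", "body": {"series": [[-0.001,0.001,-0.005,0,0,0],[-0.001,0.001,-0.0115,0,0,0],[-0.001,0.001,-0.0115,0,0,0],[-0.001,0.001,-0.0115,0,0,0]]}}

```text
clock: 18.85
position: [0.6277, -0.0942, 0.0454]
ee_rot: [-2.221, -2.222, 0.0]
force: [0.6, -0.0, -2.7]
width: 0.356
gripper_force: 40.0
```

{"method": "move_arm", "body": {"series": [[0,0,-0.001,0,0,0],[0,0,-0.001,0,0,0]]}}

```text
clock: 19.05
position: [0.6277, -0.0942, 0.0453]
ee_rot: [-2.221, -2.222, -0.0]
force: [-2.2, 0.1, 4.6]
width: 0.359
gripper_force: 40.0
```

{"method": "move_arm", "body": {"series": [[0,0,0,0,0,0],[0,0,0,0,0,0],[0,0,0,0,0,0],[0,0,0,0,0,0],[0,0,0.03,0,0,0]], "claw": 1}}

```text
clock: 19.55
position: [0.6258, -0.0937, 0.065]
ee_rot: [-2.218, -2.219, 0.005]
force: [-0.1, -0.4, 0.0]
width: 0.741
gripper_force: 0.0
```

{"method": "move_arm", "body": {"series": [[0,0,0.05,0,0,0],[0,0,0.1,0,0,0],[-0.04,0.002,0.1,0,0,0],[-0.1,0.004,0.1,0,0,0],[-0.16,0.006,0.1,0,0,0]]}}

```text
clock: 20.05
position: [0.5067, -0.0897, 0.1424]
ee_rot: [2.22, 2.222, 0.001]
force: [-0.6, -0.5, 0.8]
width: 0.999
gripper_force: 0.0
```

{"method": "move_arm", "body": {"series": [[-0.05,0.002,0,0,0,0],[-0.085,0.003,0,0,0,0],[-0.085,0.003,0,0,0,0],[-0.085,0.003,0,0,0,0],[-0.085,0.003,0,0,0,0]]}}

```text
clock: 20.55
position: [0.4454, -0.0875, 0.1427]
ee_rot: [2.22, 2.221, 0.001]
force: [0.6, 0.5, -0.4]
width: 1.0
gripper_force: 0.0
```

{"method": "move_arm", "body": {"series": [[0,0,0,0,0,0],[0,0,0,0,0,0]]}}

```text
clock: 20.75
position: [0.4447, -0.0876, 0.1422]
ee_rot: [2.221, 2.222, -0.001]
force: [0.2, -0.2, 0.1]
width: 1.001
gripper_force: 0.0
```

{"method": "move_arm", "body": {"series": [[-0.001,0,-0.02,0,0,0],[-0.001,0,-0.07,0,0,0],[-0.001,0,-0.12,0,0,0],[-0.001,0,-0.141,0,0,0],[-0.001,0,-0.141,0,0,0]]}}

```text
clock: 21.25
position: [0.4419, -0.0875, 0.0346]
ee_rot: [-2.219, -2.22, 0.005]
force: [-0.4, -0.1, -0.5]
width: 1.001
gripper_force: 0.0
```

{"method": "move_arm", "body": {"series": [[0,0,0,0,0,0],[0,0,0,0,0,0],[0,0,0,0,0,0]]}}

```text
clock: 21.55
position: [0.4443, -0.0874, 0.0376]
ee_rot: [2.22, 2.221, 0.002]
force: [0.2, 0.1, -0.7]
width: 1.003
gripper_force: 0.0
```

{"method": "move_arm", "body": {"series": [[0,0,-0.005,0,0,0],[0,0,-0.005,0,0,0],[0,0,-0.005,0,0,0],[0,0,-0.005,0,0,0],[0,0,-0.005,0,0,0]], "claw": -1}}

```text
clock: 22.05
position: [0.4433, -0.0874, 0.0329]
ee_rot: [2.221, 2.222, 0.0]
force: [-0.4, -0.2, 0.5]
width: 0.614
gripper_force: 0.0
```

{"method": "move_arm", "body": {"series": [[0,0,0,0,0,0],[0,0,0,0,0,0],[0,0,0,0,0,0],[0,0,0,0,0,0]]}}

```text
clock: 22.45
position: [0.4437, -0.0875, 0.033]
ee_rot: [2.22, 2.222, 0.001]
force: [1.0, -0.3, 0.8]
width: 0.486
gripper_force: 40.0
```

{"method": "move_arm", "body": {"series": [[0,0,0.04,0,0,0],[0,0,0.09,0,0,0],[0,0,0.14,0,0,0],[0.03,0.015,0.16,0,0,0],[0.08,0.038,0.16,0,0,0]]}}

```text
clock: 22.95
position: [0.5029, -0.0598, 0.1552]
ee_rot: [2.224, 2.218, 0.003]
force: [1.6, -0.2, -3.0]
width: 0.492
gripper_force: 40.0
```

{"method": "move_arm", "body": {"series": [[0.05,0.024,0,0,0,0],[0.1,0.048,0,0,0,0],[0.15,0.072,0,0,0,0],[0.178,0.086,0,0,0,0],[0.178,0.086,0,0,0,0]]}}

```text
clock: 23.45
position: [0.6385, 0.0084, 0.1513]
ee_rot: [-2.216, -2.225, 0.001]
force: [-0.7, 0.3, -4.0]
width: 0.493
gripper_force: 40.0
```

{"method": "move_arm", "body": {"series": [[0,0,0,0,0,0],[0,0,0,0,0,0],[0,0,0,0,0,0]]}}

```text
clock: 23.75
position: [0.6358, 0.0047, 0.1529]
ee_rot: [-2.222, -2.22, 0.001]
force: [-0.0, 0.8, -2.7]
width: 0.49
gripper_force: 40.0
```

{"method": "move_arm", "body": {"series": [[0.002,0.001,-0.03,0,0,0],[0.002,0.001,-0.08,0,0,0],[0.002,0.001,-0.115,0,0,0],[0.002,0.001,-0.124,0,0,0],[0.002,0.001,-0.124,0,0,0]]}}

```text
clock: 24.25
position: [0.6375, 0.0059, 0.0595]
ee_rot: [-2.221, -2.221, 0.002]
force: [-0.2, 0.6, -2.4]
width: 0.488
gripper_force: 40.0
```

{"method": "move_arm", "body": {"series": [[0,0,0,0,0,0],[0,0,0,0,0,0],[0,0,0,0,0,0]]}}

```text
clock: 24.55
position: [0.6392, 0.0063, 0.0613]
ee_rot: [2.22, 2.221, 0.003]
force: [-0.1, 0.3, -3.7]
width: 0.492
gripper_force: 40.0
```

{"method": "move_arm", "body": {"series": [[-0.001,0,-0.005,0,0,0],[-0.001,0,-0.01,0,0,0],[-0.001,0,-0.01,0,0,0],[-0.001,0,-0.01,0,0,0]]}}

```text
clock: 24.95
position: [0.6374, 0.0063, 0.0522]
ee_rot: [-2.221, -2.222, 0.001]
force: [-0.7, 1.2, -3.8]
width: 0.491
gripper_force: 40.0
```

{"method": "move_arm", "body": {"series": [[0,-0.001,-0.001,0,0,0],[0,-0.001,-0.001,0,0,0]]}}

```text
clock: 25.15
position: [0.6375, 0.006, 0.052]
ee_rot: [-2.22, -2.222, -0.001]
force: [-2.1, 2.9, 4.6]
width: 0.491
gripper_force: 40.0
```

Touching. Next I release, rise and back off clear of the cameras' view of the rail.

{"method": "move_arm", "body": {"series": [[0,0,0,0,0,0],[0,0,0,0,0,0],[0,0,0,0,0,0],[0,0,0,0,0,0],[0,0,0.03,0,0,0]], "claw": 1}}

```text
clock: 25.65
position: [0.6356, 0.0056, 0.0718]
ee_rot: [-2.219, -2.22, 0.006]
force: [-0.3, -0.2, 0.1]
width: 0.874
gripper_force: 0.0
```

{"method": "move_arm", "body": {"series": [[0,0,0.06,0,0,0],[0,0,0.12,0,0,0],[-0.04,0.02,0.16,0,0,0],[-0.08,0.06,0.16,0,0,0],[-0.12,0.1,0.16,0,0,0]]}}

```text
clock: 26.15
position: [0.5473, 0.0807, 0.1953]
ee_rot: [2.222, 2.219, 0.004]
force: [0.3, 1.0, -0.9]
width: 1.002
gripper_force: 0.0
```

{"method": "move_arm", "body": {"series": [[-0.03,0.06,0,0,0,0],[-0.06,0.12,0,0,0,0],[-0.09,0.18,0,0,0,0],[-0.12,0.24,0,0,0,0],[-0.15,0.3,0,0,0,0]]}}

```text
clock: 26.65
position: [0.4347, 0.3058, 0.1944]
ee_rot: [2.221, 2.222, 0.001]
force: [1.3, -0.1, -0.3]
width: 1.001
gripper_force: 0.0
```

{"method": "move_arm", "body": {"series": [[-0.02,0.06,0,0,0,0],[-0.04,0.12,0,0,0,0],[-0.04,0.18,0,0,0,0],[-0.04,0.18,0,0,0,0],[-0.04,0.18,0,0,0,0]]}}

```text
clock: 27.15
position: [0.4054, 0.4398, 0.1936]
ee_rot: [2.218, 2.224, -0.001]
force: [1.1, -1.4, -0.4]
width: 0.997
gripper_force: 0.0
```

```bash
cat > chk.py <<'E'
from h import *
from cell import get_image
import sys
k=sys.argv[1]
pad=dict(red=('s',.6183,-.1937),green=('m',.6275,-.093),tan=('l',.6373,.0054),black=('xl',.647,.1045))
for n in("top","side"):
    p,d=get_image(n);cv2.imwrite(f"pics/{n}{k}.png",p[:,:,::-1]);W=cloud(n,d)
    for nm,(s,x,y) in pad.items():
        h=SIZE[s][0]+.019
        m=(np.hypot(W[...,0]-x,W[...,1]-y)<.045)&(W[...,2]>.05)&(W[...,2]<.12)
        Q=W[m];top=np.percentile(Q[:,2],97);D=Q[Q[:,2]>top-.016]
        (cx,cy),r=cv2.minEnclosingCircle(D[:,:2].astype(np.float32))
        print(n,nm,s,'top %.4f want %.4f'%(top,h),'d %.4f'%(2*r),'off mm',((cx-x)*1e3).__round__(1),((cy-y)*1e3).__round__(1))
E
python3 chk.py 9
```

```text
top red s top 0.0760 want 0.0750 d 0.0221 off mm -3.6 1.5
top green m top 0.0821 want 0.0810 d 0.0338 off mm -2.5 -0.8
top tan l top 0.0874 want 0.0870 d 0.0460 off mm -2.1 1.1
top black xl top 0.0938 want 0.0930 d 0.0583 off mm -2.5 -1.8
side red s top 0.0757 want 0.0750 d 0.0223 off mm -1.6 1.2
side green m top 0.0815 want 0.0810 d 0.0340 off mm -0.7 -0.7
side tan l top 0.0878 want 0.0870 d 0.0465 off mm -0.4 0.6
side black xl top 0.0939 want 0.0930 d 0.0593 off mm 0.1 -2.1
```

View pics/top9.png

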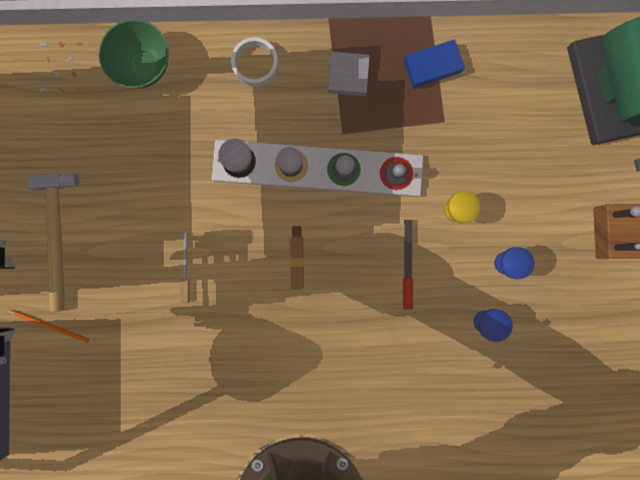

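View pics/side9.png

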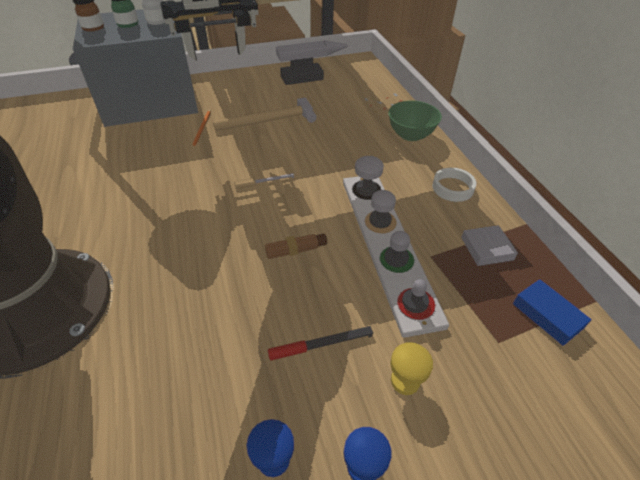

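The top view shows heads growing from red (399,171) to black (237,157), all standing. The clamp (297,260) and file (408,265) have not moved, and the side view agrees. Offsets from the pad centres are within about 3 mm, and the top heights are right to 1 mm.

```bash
python3 -c "
from cell import ticket
print(ticket.sign_off())"
```

```text
the job is handed in; nothing more can be done
None
```

The job is handed in after about 27 s of robot time: all four stakes stand upright and released, smallest on red, then green, tan and largest on black, each within about 3 mm of its pad centre, and the ring clamp and file show no movement in the final images.

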